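# Roll the mill jar onto the roller cradle and discharge its grinding balls

### The arm

A 7-joint arm with a two-finger parallel gripper is mounted at the origin on the work surface. World frame = base frame: x ahead of the robot, y to its left, z up, the work surface at z = 0. Lengths are in m, angles in rad, forces in N, time in s.
With the tool pointing down it reaches from about 0.425 to 1.025 m from the base axis. Payload 9.4 kg.
Tool frame: the origin (TCP) lies at the very end of the fingers, on their centre line; the grasp point (between the pads) lies 19 mm behind it (env.hold_point_z is the distance from the TCP to the grasp point, in m); z points along the fingers, y is the line along which they close (so a half turn about z gives the same grasp; the last joint's range is limited). The gripper opens to 85 mm and grips with 20 to 120 N. Pads are 22 mm wide; open, the fingers measure 114 mm over their backs; the gripper's body (76 mm by 85 mm) begins 54 mm behind the grasp point. The pads swing forward as they close: fully open they stand 13 mm farther back than shut.
Start: joints at [1.074, 0.599, -0.003, 1.599, 0.002, 0.943, -0.08], TCP at [0.295, -0.662, 0.231] pointing down, gripper open.
Joint ranges: [-2.57, 2.57], [-0.35, 1.97], [-1.29, 1.29], [0.11, 2.56], [-1.05, 4.19], [0.11, 1.86], [-2.63, 2.63]. Speed limits (rad/s): [2.22, 2.22, 3.01, 3.01, 3.14, 3.14, 3.14].

### API

Orientations are given as a unit quaternion [w, x, y, z].
In Python, from rig import env, viewer, workorder gives the robot as it stands.
- The arm moves only by the tool carry_out, never from a script. Its argument "deltas" is a list that holds one entry, the list of rows, each a list of 5 numbers: the opening, from 0 (shut) to 1 (fully open), then the shift along the tool's x, y, z in cm, then the turn about the tool's z in degrees. A call has 1 to 10 rows; each row shifts and turns the commanded pose from where the row before left it, along the tool's axes as they then stand; what a row does not reach is not made up. A row lasts 1/10 s, in which the tool goes at most 50 mm and 8.59 degrees, less where a joint would pass 70% of its speed; a pose out of reach is approached as far as the arm can. A call with a gripper value outside its range is refused whole. The fingers move at their own pace and stop on an object; "squeeze" is the grip in N (left out, the last holds). Time passes only in rows, so rows that do not move let the fingers close. It gives the time, the measured TCP pose, the force, the opening and the grip force at its end, in the units of the state.
- env.get_state(): the state, without advancing time (a new reading comes with each control period).
- viewer.snapshot(name): name is "scene" or "top" or "wrist"; returns (picture, depth): 420x560x3 uint8, blue, green, red; 420x560 float32, m along the optical axis (not along the pixel's ray), 0 where there is no reading.
- viewer.camera_params(name): a dict with "intrinsics" (3x3 intrinsics, pixels), "k1" (the pictures are not rectified: a ray, as slopes to the right and down, at radius r is drawn at 1 + k1 r^2 times it, then the intrinsics apply), "origin" and "orientation" of the camera in the world; the wrist camera has in their place "tool_from_camera" (4x4, takes a point from camera to tool coordinates, whose origin is the TCP and whose axes are the flange's). Camera axes: x right, y up, looking along -z (the intrinsics and any distortion apply to the point x, -y, -z); pixel columns grow to the right and rows downward; lengths in m; the calibration is good to about 2 mm. A picture is of the moment at which its call begins: read the wrist's pose just before it. camera_params takes no time and is no camera call.
- workorder.finish_job(): hands the job in; it is judged then, once.
The state is a dict: "clock": time; "joints": joint angles; "qvel": joint speeds; "joint_efforts": joint torques, N m; "ee_pos": TCP position; "tool_rot": TCP orientation; "wrist_force": force on the tool from outside, world axes, zero at the start; "ft_torque": the same for the moment, N m; "width": finger opening in m; "finger_force": force on a finger pad.
Only numpy, scipy, OpenCV 4.12 (cv2) and the standard library are available. Lean on these libraries where they do the work, as an engineer would, in place of code of your own. Each camera call takes 0.05 s, during which the arm holds its last target. There are 200 camera calls.

### The job

Using only the hand pusher on the jar, which carries potent residue and must not be touched by the gripper, roll the steel mill jar gently along its loading rails until it drops into the roller cradle, its balls still inside. Then, pressing lightly on top of it with the pusher's rubber sole, turn it round in the cradle until its long side port faces straight down and all four white balls have dropped into the chute. Finally lay the pusher back flat on its blue mat and let go, leaving the jar at rest in the cradle and the glassware, tub and loose port cover where they are.

Things in the scene. Friction and masses are not known exactly. Their poses are not given: they have to be found in the camera images.
- mill: Fixed bench jar mill, 460 mm long: loading rails, roller cradle, chute under it. Origin on the bench under the cradle's middle; x level, the rolling direction from rails to cradle; y level, along the rollers; z up. A white drive housing stands at x = 85 to 185 mm, 100 mm high. Bearing plates beside the cradle (inner faces y = +-64 mm) are 138 mm high.
- rail_rear (a point): Rear end of the two level aluminium loading rails, midway between them, on tread height (112 mm above the bench), at mill x = -267 mm. The treads run from here to x = -66 mm at y = +-45 to 67 mm, with side lips up to 124 mm above the bench that guide the jar; the rear stop here is 138 mm high.
- roller_crest (a point): Top of the first roller (mill x = -41 mm, 112 mm above the bench, as high as the rails). The two black rubber rollers, diameter 44, length 122 mm, lie along y with axes 82 mm apart, 90 mm above the bench; slightly stiff bearings (drive off): a sole pressed on the jar with 3 to 8 N and slid along x turns it, and it stays where left.
- cradle (a point): Where the jar's centre lies when it rests across the two rollers: mill x = y = 0, 161 mm above the bench. The top of the jar is then 221 mm above the bench.
- chute_end (a point): Low closed end of the stainless chute, at mill y = +192 mm, 20 mm above the bench. The chute, 104 mm wide in x, slopes down to it from under the cradle; dropped balls roll here, in view from above.
- jar: Loose steel mill jar, 0.7 kg (varies), 120 mm long, rolling on two round end flanges, diameter 120, thickness 10 mm (barrel 108 mm). Origin at its middle on its axis; y is the cylinder axis, about parallel to the mill's y. The open port is on its -x side: it faces down when the jar's x axis points up. Starts on the rails, centre 172 mm above the bench, port facing the rear stop.
- port (a point): Middle of the jar's open port, 54 mm from the axis: 100 mm long, 48 mm wide, orange edges; orange bars on the end faces point to it. On the way to the cradle, where the jar drops 11 mm over the first roller, the port passes over the top; turned on in the same sense it goes down on the far side and the balls fall out.
- mat: Fixed thin blue mat, 200 x 170 x 3 mm, origin at the centre of its underside; the pusher lies on it.
- pusher: Loose float-like hand pusher, 0.3 kg: a flat white plate 150 (x) x 135 (y) x 18 mm thick with a black rubber sole, and a green bar handle above it along x. Origin at the centre of the sole's underside, z up to the handle; both ends of the plate (x = +-75 mm) are straight noses for pushing. Friction of sole, noses, rails and rollers on the jar is about 0.6.
- handle (a point): Middle of the pusher's handle bar, 62 mm above the sole; the bar is 20 mm wide (pusher's y), 24 mm tall, and free over 80 mm of its length (x) between two posts, 32 mm clear above the plate.
- ball1_center (a point): Centre of white ceramic grinding ball 1 (loose, diameter 20 mm, 25 g); starts at the bottom inside the jar.
- ball2_center (a point): Centre of white ceramic grinding ball 2 (loose, diameter 20 mm, 25 g); starts at the bottom inside the jar.
- ball3_center (a point): Centre of white ceramic grinding ball 3 (loose, diameter 20 mm, 25 g); starts at the bottom inside the jar.
- ball4_center (a point): Centre of white ceramic grinding ball 4 (loose, diameter 20 mm, 25 g); starts at the bottom inside the jar.
- amber_a: Bystander: amber glass bottle, diameter 66, height 135 mm; origin at the centre of its underside, to be left alone.
- amber_b: Bystander: amber glass bottle, diameter 60, height 115 mm; origin at the centre of its underside, to be left alone.
- media_bottle: Bystander: clear glass bottle with white cap, diameter 84, height 160 mm; origin at the centre of its underside, to be left alone.
- pink_bottle: Bystander: small pink bottle, diameter 44, height 85 mm; origin at the centre of its underside, to be left alone.
- beaker: Bystander: glass beaker, diameter 72, height 95 mm; origin at the centre of its underside, to be left alone.
- port_cover: Bystander: the jar's loose steel port cover, 116 x 52 x 26 mm, with two brass nuts; origin at the centre of its underside, to be left alone.
- tub: Bystander: empty blue tub, 100 x 150 x 50 mm; origin at the centre of its underside, to be left alone.
There are look-alikes about, which are no part of the job. What is shaped like the jar but pink or turquoise is not meant. Of the things shaped like the pusher, the white one is meant.

How it is judged:
By the outcome, as a careful person would: the job done as asked, in the order asked, and still so for the second after the job is handed in, with the robot touching nothing.
It also fails if it takes over 72 s, if anything falls off the work surface, if the arm or the gripper's body presses on something with over 40 N, if the wrist force passes 120 N, or if a joint passes its speed limit or range.

## Working session

There is one attempt and no reset: what is moved stays moved. The work goes in short steps, Python scripts to look and compute and a tool call to move; the robot and the scene stay as the last step left them, time stands still between calls to the robot, and variables do not carry over. Pictures are saved under pics/ and viewed, at most 10 in all, crops included, and the job is handed in when it is done.

Besides the shell and the picture viewer there is one more tool, called after "Call:" as a command line: name --argument value ..., lists and objects as JSON in quotes. carry_out: Moves the arm, as the interface text tells. Its arguments: {"type":"object","properties":{"deltas":{"type":"array"},"squeeze":{"type":"number"}},"required":["deltas"]}

```bash
ls; mkdir -p pics; cat > h.py <<'E'
import numpy as np, cv2
from rig import env, viewer, workorder
from scipy.spatial.transform import Rotation as R
def Rq(q): return R.from_quat([q[1],q[2],q[3],q[0]]).as_matrix()
def cam(n, st=None):
    p=viewer.camera_params(n); K=np.array(p["intrinsics"]); k1=p["k1"]
    if n=="wrist":
        T=np.array(p["tool_from_camera"]); Rt=Rq(st["tool_rot"])
        return K,k1,Rt@T[:3,:3],Rt@T[:3,3]+np.array(st["ee_pos"])
    return K,k1,Rq(p["orientation"]),np.array(p["origin"])
def rays(c,uv):
    K,k1,Rc,o=c; uv=np.atleast_2d(np.asarray(uv,float))
    d=np.c_[(uv[:,0]-K[0,2])/K[0,0],(uv[:,1]-K[1,2])/K[1,1]]; s=d.copy()
    for _ in range(20): s=d/(1+k1*(s**2).sum(1,keepdims=True))
    return np.c_[s[:,0],-s[:,1],-np.ones(len(s))]@Rc.T
def onz(c,uv,z):
    r=rays(c,uv); o=c[3]; return o+r*((z-o[2])/r[:,2])[:,None]
def ptd(c,uv,depth):
    return c[3]+rays(c,uv)*np.atleast_1d(depth)[:,None]
def proj(c,P):
    K,k1,Rc,o=c; q=(np.atleast_2d(P)-o)@Rc; s=np.c_[q[:,0],-q[:,1]]/(-q[:,2:3])
    s=s*(1+k1*(s**2).sum(1,keepdims=True)); return s@K[:2,:2].T+K[:2,2]
def cloud(c,D):
    v,u=np.mgrid[:420,:560]; P=ptd(c,np.c_[u.ravel(),v.ravel()],D.ravel()).reshape(420,560,3)
    P[D<=0]=np.nan; return P
def snap(n,name=None):
    st=env.get_state(); im,D=viewer.snapshot(n)
    if name: cv2.imwrite(f"pics/{name}.png",im); np.save(f"pics/{name}.npy",D)
    return im,D,cam(n,st)
E
python3 - <<'E'
from h import *
for n in("scene","top"):
    im,D,c=snap(n,n+"0"); print(n,c[3].round(3),c[2].round(2).tolist(),c[0][0,0],c[1])
print(env.get_state())
E
```

```text
pics
scene [ 0.971 -0.52   1.008] [[0.73, -0.53, 0.42], [0.68, 0.56, -0.47], [0.01, 0.63, 0.78]] 421.6896105297102 -0.05679441623997964
top [0.266 0.008 1.74 ] [[-0.01, 0.99, -0.14], [-1.0, -0.01, 0.01], [0.01, 0.14, 0.99]] 507.0701905559248 -0.07028647550776725
{'clock': 0.1, 'joints': array([ 1.07428981,  0.60003848, -0.00253884,  1.60004468,  0.00179595,
        0.94291327, -0.07977852]), 'qvel': array([ 0.00025341, -0.00198571, -0.00130726, -0.00211951, -0.0001064 ,
       -0.00016565, -0.00100211]), 'joint_efforts': array([ 6.53095805e-03, -7.77980733e+01,  1.57051541e+00, -2.58622116e+01,
        1.27096928e-02,  5.46072348e-03, -3.82761334e-05]), 'ee_pos': array([ 0.29531302, -0.66166726,  0.23051004]), 'tool_rot': array([-6.68942396e-04,  9.78043143e-01,  2.08401344e-01, -2.08971203e-04]), 'wrist_force': array([0.52508477, 0.22434677, 0.49661468]), 'ft_torque': array([-0.04054686, -0.00607878, -0.04404498]), 'finger_force': 0.0, 'width': 0.08534275832678505}
```

```bash
cd pics; python3 -c "
import cv2,numpy as np
for n in('scene0','top0'): cv2.imwrite(n+'b.png',cv2.resize(cv2.imread(n+'.png'),(800,600)))"
```

```text
(no output)
```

View pics/scene0.png

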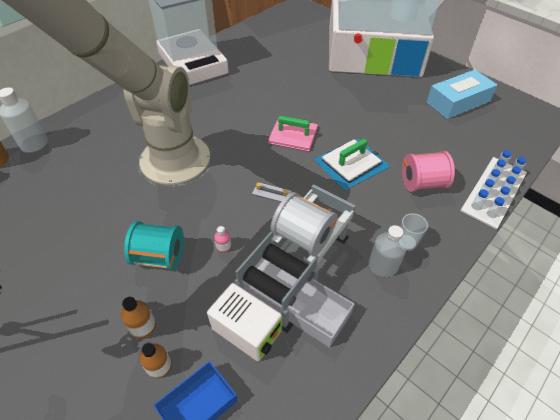

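View pics/top0.png

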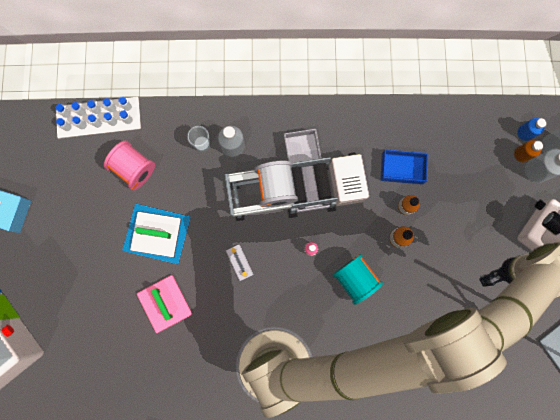

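The scene view shows the white pusher on its blue mat at (352,158), and the jar on the rails at (305,222) with its port toward the rear. In the top view the pusher is at (153,233), the jar at (277,184), the rollers at (310,180) and the housing at (350,180).

```bash
python3 - <<'E'
from h import *
T=cv2.imread("pics/top0.png");DT=np.load("pics/top0.npy");cT=cam("top")
S=cv2.imread("pics/scene0.png");DS=np.load("pics/scene0.npy");cS=cam("scene")
PT=cloud(cT,DT);PS=cloud(cS,DS)
def show(n,P): 
    P=P[~np.isnan(P[:,0])]; 
    if len(P)<5: print(n,len(P));return
    r=cv2.minAreaRect(np.float32(P[:,:2]*1000)); print(n,len(P),"med",np.median(P,0).round(4),"z5-95",np.percentile(P[:,2],[5,95]).round(3),"rect",np.round(r[0],1),np.round(r[1],1),round(r[2],1))
def roi(a,u0,u1,v0,v1): m=np.zeros((420,560),bool);m[v0:v1,u0:u1]=1;return m
for n,I,P,c,rg,rm in(("top",T,PT,cT,(110,200,195,275),(215,380,120,225)),("scene",S,PS,cS,(310,395,130,190),(200,360,180,360))):
    h=cv2.cvtColor(I,cv2.COLOR_BGR2HSV);H,Sa,V=[h[...,i].astype(int) for i in range(3)]
    a=roi(I,*rg); green=a&(H>50)&(H<75)&(Sa>150); blue=a&(H>95)&(H<115)&(Sa>120); white=a&(Sa<40)&(V>180)
    show(n+" green",P[green]);show(n+" blue",P[blue]);show(n+" white",P[white])
    b=roi(I,*rm); q=P[b]; 
    show(n+" housing",P[b&(Sa<50)&(V>150)&(P[...,2]>.09)&(P[...,2]<.106)])
    show(n+" jar>.2",P[b&(P[...,2]>.2)&(P[...,2]<.26)])
    show(n+" z125-145",P[b&(P[...,2]>.13)&(P[...,2]<.146)])
    show(n+" rails",P[b&(P[...,2]>.118)&(P[...,2]<.128)])
    g=white; uv=np.argwhere(green)[:,::-1]; print(" green px rect",cv2.minAreaRect(np.float32(uv)))
    uv=np.argwhere(blue|white|green)[:,::-1]; print(" mat px rect",cv2.minAreaRect(np.float32(uv)))
v=T[120:225,215:380]; cv2.imwrite("pics/mill_c.png",cv2.resize(v,None,fx=4.8,fy=4.8,interpolation=cv2.INTER_CUBIC))
E
```

```text
top green 168 med [0.4486 0.3962 0.0771] z5-95 [0.069 0.083] rect [447.8 396.8] [110.8  17.5] 80.2
top blue 1041 med [0.4545 0.3851 0.0035] z5-95 [-0.003  0.01 ] rect [452.2 399.6] [204.4 170.7] 75.7
top white 1478 med [0.4403 0.3968 0.0216] z5-95 [0.015 0.029] rect [448.3 399.4] [152.5 135.1] 79.8
top housing 1136 med [ 0.6215 -0.2571  0.1007] z5-95 [0.094 0.105] rect [652.8 -87.7] [263.8 444.8] 4.2
top jar>.2 1258 med [ 0.5832 -0.0128  0.2214] z5-95 [0.203 0.232] rect [584.2 -13.8] [121.5 106.3] 8.1
top z125-145 386 med [ 0.5705 -0.015   0.1376] z5-95 [0.131 0.144] rect [653.6 -19.4] [276.7 343.7] 7.4
top rails 314 med [0.6203 0.0729 0.1219] z5-95 [0.118 0.127] rect [662.  -18.9] [295.7 340.1] 8.4
 green px rect ((152.534912109375, 232.264404296875), (33.96265411376953, 5.129202842712402), 8.426969528198242)
 mat px rect ((155.91177368164062, 233.35296630859375), (58.20854949951172, 49.71980285644531), 14.03624439239502)
scene green 234 med [0.4512 0.3941 0.0707] z5-95 [0.034 0.079] rect [450.3 398.1] [111.7  16.6] 80.3
scene blue 634 med [0.4977 0.3361 0.0034] z5-95 [0.    0.007] rect [451.1 401.4] [203.  172.2] 75.8
scene white 861 med [0.466  0.3802 0.0214] z5-95 [0.018 0.025] rect [448.3 400.7] [155.  135.3] 79.9
scene housing 2358 med [ 0.63   -0.261   0.0997] z5-95 [0.096 0.103] rect [ 620.4 -258.1] [149. 100.] 8.2
scene jar>.2 1676 med [ 0.5893 -0.0245  0.2212] z5-95 [0.203 0.23 ] rect [584.6 -11.3] [121.4 106.2] 8.3
scene z125-145 620 med [ 0.5828 -0.0718  0.1369] z5-95 [0.131 0.141] rect [587.1 -26.5] [141.5 347.4] 8.1
scene rails 413 med [0.6152 0.0254 0.1231] z5-95 [0.118 0.127] rect [588.3 -29.4] [137.5 343.3] 8.8
 green px rect ((352.2793884277344, 151.63233947753906), (11.661903381347656, 34.471214294433594), 59.036251068115234)
 mat px rect ((351.5000305175781, 162.50003051757812), (41.59086608886719, 63.95154571533203), 63.43495178222656)
```

View pics/mill_c.png

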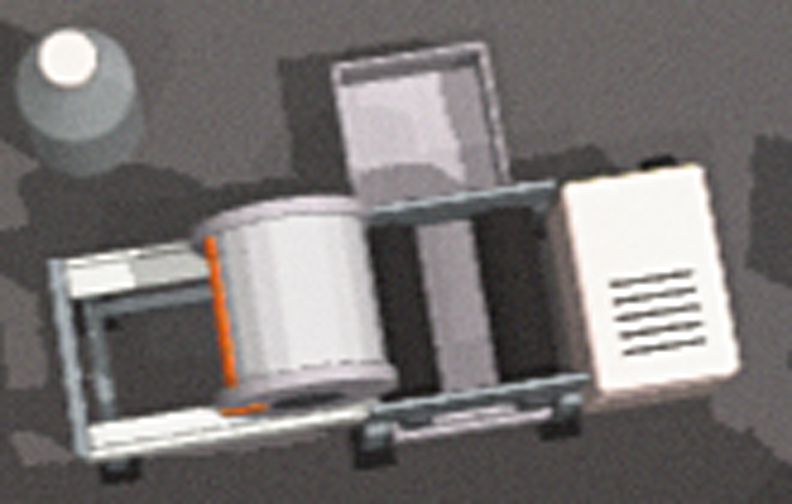

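The crop shows the jar on the rails at about mill x = -113, with the port's orange edge on the rear side and the rollers clear. The mill origin works out at about (0.601, -0.1245) with its x axis at -81.8°. The handle is at (0.449, 0.3975) at a yaw of 80°. I'll write a small row planner next.

```bash
cat >> h.py <<'E'
MO=np.array([.601,-.1245]); MY=np.radians(-81.8)
def mill(x,y=0.): c,s=np.cos(MY),np.sin(MY); return MO+np.array([c*x-s*y,s*x+c*y])
def tomill(p): c,s=np.cos(MY),np.sin(MY); d=np.asarray(p)[...,:2]-MO; return np.stack([d[...,0]*c+d[...,1]*s,-d[...,0]*s+d[...,1]*c],-1)
def pose():
    st=env.get_state(); Rt=Rq(st["tool_rot"]); return np.r_[st["ee_pos"],np.degrees(np.arctan2(Rt[1,0],Rt[0,0]))]
def plan(wps,g,start=None):
    """wps: (x,y,z,yaw,rows); prints rows [g, cm, cm, cm, deg]"""
    p=pose() if start is None else np.array(start,float); out=[]
    for w in wps:
        w=np.array(w,float); n=int(w[4]); a=p.copy()
        for i in range(1,n+1):
            t=a+(w[:4]-a)*i/n; y=np.radians(p[3]); c,s=np.cos(y),np.sin(y); d=t-p
            r=np.round([100*(c*d[0]+s*d[1]),100*(s*d[0]-c*d[1]),-100*d[2],-d[3]],1)
            p=p+[ (c*r[0]+s*r[1])/100,(s*r[0]-c*r[1])/100,-r[2]/100,-r[3]]; out.append([g]+[float(v) for v in r+0.])
    for i in range(0,len(out),10): print(str(out[i:i+10]).replace(" ",""))
    print("end",p.round(4))
E
python3 - <<'E'
from h import *
a=lambda az,r:(r*np.cos(np.radians(az)),r*np.sin(np.radians(az)))
print(pose())
plan([(*a(-45,.66),.33,32,6),(*a(-10,.63),.35,50,9),(*a(20,.61),.33,66,8),(.449,.3975,.2,80,7)],1)
E
```

```text
[ 0.29531302 -0.66166726  0.23051004 24.05737785]
[[1,3.9,-1.8,-1.7,-1.3],[1,4.0,-1.7,-1.6,-1.3],[1,4.0,-1.6,-1.7,-1.4],[1,4.1,-1.6,-1.6,-1.3],[1,4.0,-1.4,-1.7,-1.3],[1,4.2,-1.3,-1.6,-1.3],[1,3.5,-2.5,-0.2,-2.0],[1,3.7,-2.3,-0.3,-2.0],[1,3.7,-2.2,-0.2,-2.0],[1,3.8,-2.1,-0.2,-2.0]]
[[1,3.8,-2.0,-0.2,-2.0],[1,3.9,-1.8,-0.3,-2.0],[1,4.0,-1.6,-0.2,-2.0],[1,4.1,-1.6,-0.2,-2.0],[1,4.1,-1.4,-0.2,-2.0],[1,2.7,-3.0,0.2,-2.0],[1,2.7,-2.9,0.3,-2.0],[1,2.9,-2.8,0.2,-2.0],[1,2.9,-2.7,0.3,-2.0],[1,3.1,-2.7,0.2,-2.0]]
[[1,3.1,-2.5,0.3,-2.0],[1,3.3,-2.3,0.2,-2.0],[1,3.3,-2.3,0.3,-2.0],[1,1.7,-2.7,1.9,-2.0],[1,1.9,-2.7,1.8,-2.0],[1,1.9,-2.6,1.9,-2.0],[1,2.0,-2.5,1.8,-2.0],[1,2.1,-2.5,1.9,-2.0],[1,2.2,-2.3,1.8,-2.0],[1,2.2,-2.3,1.9,-2.0]]
end [ 0.4493  0.397   0.1995 79.9574]
```

Call:
carry_out --deltas '[[[1,3.9,-1.8,-1.7,-1.3],[1,4.0,-1.7,-1.6,-1.3],[1,4.0,-1.6,-1.7,-1.4],[1,4.1,-1.6,-1.6,-1.3],[1,4.0,-1.4,-1.7,-1.3],[1,4.2,-1.3,-1.6,-1.3],[1,3.5,-2.5,-0.2,-2.0],[1,3.7,-2.3,-0.3,-2.0],[1,3.7,-2.2,-0.2,-2.0],[1,3.8,-2.1,-0.2,-2.0]]]'

```text
clock: 1.1
ee_pos: [0.536, -0.3065, 0.3391]
tool_rot: [-0.0, 0.94, 0.342, -0.0]
wrist_force: [1.3, -0.6, 0.5]
width: 0.0855
finger_force: 0.0
```

Call:
carry_out --deltas '[[[1,3.8,-2.0,-0.2,-2.0],[1,3.9,-1.8,-0.3,-2.0],[1,4.0,-1.6,-0.2,-2.0],[1,4.1,-1.6,-0.2,-2.0],[1,4.1,-1.4,-0.2,-2.0],[1,2.7,-3.0,0.2,-2.0],[1,2.7,-2.9,0.3,-2.0],[1,2.9,-2.8,0.2,-2.0],[1,2.9,-2.7,0.3,-2.0],[1,3.1,-2.7,0.2,-2.0]]]'

```text
clock: 2.1
ee_pos: [0.5902, 0.0907, 0.3378]
tool_rot: [-0.0, 0.866, 0.5, -0.0]
wrist_force: [0.9, 0.9, -0.3]
width: 0.0853
finger_force: 0.0
```

Call:
carry_out --deltas '[[[1,3.1,-2.5,0.3,-2.0],[1,3.3,-2.3,0.2,-2.0],[1,3.3,-2.3,0.3,-2.0],[1,1.7,-2.7,1.9,-2.0],[1,1.9,-2.7,1.8,-2.0],[1,1.9,-2.6,1.9,-2.0],[1,2.0,-2.5,1.8,-2.0],[1,2.1,-2.5,1.9,-2.0],[1,2.2,-2.3,1.8,-2.0],[1,2.2,-2.3,1.9,-2.0]]]'

```text
clock: 3.1
ee_pos: [0.4488, 0.3975, 0.1994]
tool_rot: [-0.0, 0.766, 0.643, -0.0]
wrist_force: [-0.6, 0.4, -0.7]
width: 0.0851
finger_force: 0.0
```

```bash
python3 - <<'E'
from h import *
im,D,c=snap("wrist","w1"); P=cloud(c,D); print(pose())
h=cv2.cvtColor(im,cv2.COLOR_BGR2HSV); g=(h[...,0]>50)&(h[...,0]<75)&(h[...,1]>150)
n,l,s,_=cv2.connectedComponentsWithStats(g.astype(np.uint8)); k=1+s[1:,4].argmax(); g=l==k
uv=np.argwhere(g)[:,::-1]; Q=P[g]; Q=Q[Q[:,2]>.06]; r=cv2.minAreaRect(np.float32(Q[:,:2]*1000)); print(s[k],np.median(Q,0),r)
w=(h[...,1]<40)&(h[...,2]>170)&(abs(P[...,2]-.021)<.006); print(cv2.minAreaRect(np.float32(P[w][:,:2]*1000)))
E
```

```text
[ 0.44379     0.4018457   0.19674403 80.49160971]Traceback (most recent call last):
  File "<stdin>", line 4, in <module>
ValueError: attempt to get argmax of an empty sequence
```

View pics/w1.png

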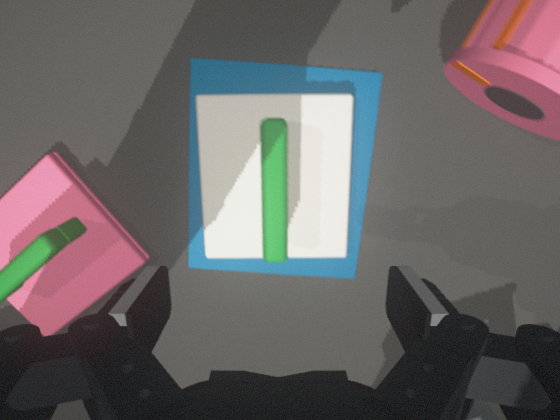

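```bash
python3 - <<'E'
from h import *
print(pose(),env.get_state()["qvel"].round(3)); print(viewer.camera_params("wrist")["tool_from_camera"])
D=np.load("pics/w1.npy"); print(np.percentile(D[D>0],[1,50,99]))
E
```

```text
[ 0.44379     0.4018457   0.19674403 80.49160971] [ 0.036 -0.022 -0.011 -0.003 -0.045  0.062  0.069]
[[ 1.01583176e-03  9.63333982e-01  2.68303201e-01  6.76594412e-02]
 [ 9.99999474e-01 -1.01686628e-03 -1.35106050e-04 -5.16386257e-05]
 [ 1.42676228e-04  2.68303197e-01 -9.63334508e-01 -1.42572481e-01]
 [ 0.00000000e+00  0.00000000e+00  0.00000000e+00  1.00000000e+00]]
[0.06232791 0.32472527 0.40493542]
```

The wrist view shows the white pusher centred on the mat, with its green handle running from (274,120) to (275,260) between the fingers. The arm was still settling, so I'll hold for a moment and measure again.

Call:
carry_out --deltas '[[[1,0,0,0,0],[1,0,0,0,0],[1,0,0,0,0]]]'

```text
clock: 3.45
ee_pos: [0.4506, 0.3956, 0.2007]
tool_rot: [0.0, 0.767, 0.642, 0.0]
wrist_force: [-1.0, 0.4, 0.1]
width: 0.0855
finger_force: 0.0
```

```bash
python3 - <<'E'
from h import *
print(pose()); im,D,c=snap("wrist","w2"); P=cloud(c,D)
h=cv2.cvtColor(im,cv2.COLOR_BGR2HSV).astype(int); g=(h[...,0]>50)&(h[...,0]<80)&(h[...,1]>110); g[:,:180]=0
Q=P[g]; print(g.sum(),np.nanpercentile(Q[:,2],[5,50,95])); Q=Q[Q[:,2]>.068]; r=cv2.minAreaRect(np.float32(Q[:,:2]*1000)); print(np.median(Q,0),r)
w=(h[...,1]<40)&(h[...,2]>120)&(abs(P[...,2]-.021)<.006); w[:,:180]=0; w[:,380:]=0;w[290:]=0; print(w.sum(),cv2.minAreaRect(np.float32(P[w][:,:2]*1000)))
b=(h[...,0]>95)&(h[...,0]<115)&(h[...,1]>120); b[:,:170]=0;b[:,400:]=0;b[290:]=0;b&=abs(P[...,2]-.003)<.006;print(b.sum(),cv2.minAreaRect(np.float32(P[b][:,:2]*1000)))
plan([(.449,.3975,.046,80,10)],1)
E
```

```text
[ 0.45062773  0.39561674  0.20065985 79.83694185]
2430 [0.07533154 0.07673697 0.07792766]
[0.44626939 0.39645216 0.07673712] ((448.8564758300781, 396.99609375), (89.6104965209961, 84.73888397216797), 40.378780364990234)
20648 ((447.20562744140625, 401.3648376464844), (149.3168182373047, 134.90310668945312), 80.31470489501953)
11866 ((450.3779602050781, 401.3486633300781), (199.8680419921875, 170.7239227294922), 75.8316650390625)
[[1,0.0,0.0,1.5,0.0],[1,0.0,0.0,1.6,0.0],[1,0.0,-0.1,1.5,-0.1],[1,0.1,0.0,1.6,0.0],[1,0.0,0.0,1.5,0.0],[1,0.0,0.0,1.6,0.0],[1,0.0,0.0,1.5,0.0],[1,0.0,-0.1,1.6,0.0],[1,0.0,0.0,1.5,-0.1],[1,0.1,0.0,1.6,0.0]]
end [4.49000e-01 3.97900e-01 4.58000e-02 8.00238e+01]
```

Call:
carry_out --deltas '[[[1,0.2,-0.2,1.7,0],[1,0,0,1.7,0],[1,0,0,1.7,0],[1,0,0,1.7,0],[1,0,0,1.7,0],[1,0,0,1.7,0],[1,0,0,1.7,0],[1,0,0,1.7,0],[1,0,0,1.4,0],[1,0,0,0.4,0]]]'

```text
clock: 4.5
ee_pos: [0.4482, 0.398, 0.0452]
tool_rot: [0.0, 0.767, 0.642, -0.001]
wrist_force: [0.4, -0.2, -0.1]
width: 0.0855
finger_force: 0.0
```

Call:
carry_out --deltas '[[[0,0,0,0,0],[0,0,0,0,0],[0,0,0,0,0],[0,0,0,0,0],[0,0,0,0,0],[0,0,0,0,0],[0,0,0,0,0]]]' --squeeze 80

```text
clock: 5.2
ee_pos: [0.4481, 0.3991, 0.047]
tool_rot: [0.0, 0.766, 0.643, 0.0]
wrist_force: [-0.6, -0.5, 5.9]
width: 0.0187
finger_force: 79.1
```

```bash
python3 - <<'E'
from h import *
P=cloud(cam("top"),np.load("pics/top0.npy")); m=np.zeros((420,560),bool); m[115:165,185:248]=1
Q=P[m&(P[...,2]>.07)]; print("bottles mill min/max",tomill(Q).min(0),tomill(Q).max(0),Q[:,2].max())
q=P[m&(P[...,2]>.14)]; print("cap",tomill(q).mean(0))
x,y=mill(-.285)
plan([(.448,.399,.13,80,5),((.448+x)/2,(.399+y)/2,.25,89,8),(x,y,.25,98.2,8),(x,y,.206,98.2,3)],0,(.448,.399,.0458,80))
E
```

```text
bottles mill min/max [-0.37573754  0.15267894] [-0.19238947  0.25610093] 0.17112146223956137
cap [-0.23352868  0.19433652]
[[0,0.0,0.0,-1.7,0.0],[0,0.0,0.0,-1.7,0.0],[0,0.0,0.0,-1.7,0.0],[0,0.0,0.0,-1.6,0.0],[0,0.0,0.0,-1.7,0.0],[0,-1.4,1.0,-1.5,-1.1],[0,-1.3,0.9,-1.5,-1.2],[0,-1.4,0.9,-1.5,-1.1],[0,-1.5,0.8,-1.5,-1.1],[0,-1.4,0.9,-1.5,-1.1]]
[[0,-1.4,0.8,-1.5,-1.2],[0,-1.5,0.8,-1.5,-1.1],[0,-1.5,0.7,-1.5,-1.1],[0,-1.5,0.7,0.0,-1.2],[0,-1.5,0.7,0.0,-1.1],[0,-1.5,0.7,0.0,-1.2],[0,-1.6,0.7,0.0,-1.1],[0,-1.5,0.6,0.0,-1.2],[0,-1.6,0.5,0.0,-1.1],[0,-1.6,0.6,0.0,-1.2]]
[[0,-1.5,0.5,0.0,-1.1],[0,0.0,0.0,1.5,0.0],[0,0.0,0.0,1.4,0.0],[0,0.0,0.0,1.5,0.0]]
end [ 0.5602  0.158   0.2058 98.2   ]
```

Call:
carry_out --deltas '[[[0,0.0,0.0,-1.7,0.0],[0,0.0,0.0,-1.7,0.0],[0,0.0,0.0,-1.7,0.0],[0,0.0,0.0,-1.6,0.0],[0,0.0,0.0,-1.7,0.0],[0,-1.4,1.0,-1.5,-1.1],[0,-1.3,0.9,-1.5,-1.2],[0,-1.4,0.9,-1.5,-1.1],[0,-1.5,0.8,-1.5,-1.1],[0,-1.4,0.9,-1.5,-1.1]]]'

```text
clock: 6.2
ee_pos: [0.4828, 0.3223, 0.2057]
tool_rot: [0.0, 0.734, 0.679, -0.0]
wrist_force: [0.6, 0.2, -2.1]
width: 0.0187
finger_force: 78.5
```

Call:
carry_out --deltas '[[[0,-1.4,0.8,-1.5,-1.2],[0,-1.5,0.8,-1.5,-1.1],[0,-1.5,0.7,-1.5,-1.1],[0,-1.5,0.7,0.0,-1.2],[0,-1.5,0.7,0.0,-1.1],[0,-1.5,0.7,0.0,-1.2],[0,-1.6,0.7,0.0,-1.1],[0,-1.5,0.6,0.0,-1.2],[0,-1.6,0.5,0.0,-1.1],[0,-1.6,0.6,0.0,-1.2]]]'

```text
clock: 7.2
ee_pos: [0.5528, 0.1712, 0.2501]
tool_rot: [-0.0, 0.662, 0.75, -0.0]
wrist_force: [0.1, 0.5, -3.3]
width: 0.019
finger_force: 78.6
```

Call:
carry_out --deltas '[[[0,-1.5,0.5,0.0,-1.1],[0,0.0,0.0,1.5,0.0],[0,0.0,0.0,1.4,0.0],[0,0.0,0.0,1.5,0.0],[0,0,0,0,0],[0,0,0,0,0],[0,0,0,0,0]]]'

```text
clock: 7.9
ee_pos: [0.56, 0.1583, 0.2068]
tool_rot: [0.0, 0.655, 0.756, 0.0]
wrist_force: [0.3, -0.4, -1.8]
width: 0.0187
finger_force: 78.5
```

```bash
python3 - <<'E'
from h import *
print(pose(),tomill(pose()))
for n in("scene","top"):
    im,D,c=snap(n,n+"1"); P=cloud(c,D); z=P[...,2]; M=tomill(P)
    h=cv2.cvtColor(im,cv2.COLOR_BGR2HSV).astype(int)
    w=(h[...,1]<40)&(h[...,2]>110)&(z>.17)&(z<.195)&(M[...,0]<-.19)&(abs(M[...,1])<.08); print(n,"plate",w.sum(),np.median(z[w]),cv2.minAreaRect(np.float32(M[w]*1000)))
    j=(z>.2)&(z<.25)&(M[...,0]>-.18)&(M[...,0]<.06)&(abs(M[...,1])<.07); print("jar",cv2.minAreaRect(np.float32(M[j]*1000)),np.percentile(z[j],99))
im=cv2.imread("pics/scene1.png"); cv2.imwrite("pics/s1.png",cv2.resize(im[120:330,190:400],(600,600),interpolation=cv2.INTER_CUBIC))
E
```

```text
[ 0.56002692  0.15833583  0.20681318 98.18333577] [-2.85788133e-01 -2.13608183e-04]
scene plate 1716 0.18085506604962737 ((-967.2521362304688, -3.7184524536132812), (155.3102264404297, 1514.37158203125), 89.52066040039062)
jar ((-115.27201843261719, -0.039947509765625), (122.31446075439453, 103.6411361694336), 89.98365020751953) 0.23279502982054442
top plate 433 0.1813495120487496 ((-282.62860107421875, -9.729278564453125), (174.2579345703125, 110.74473571777344), 15.01453685760498)
jar ((-112.58987426757812, -0.07881927490234375), (122.51835632324219, 104.12041473388672), 88.98382568359375) 0.2346945269861453
```

View pics/s1.png

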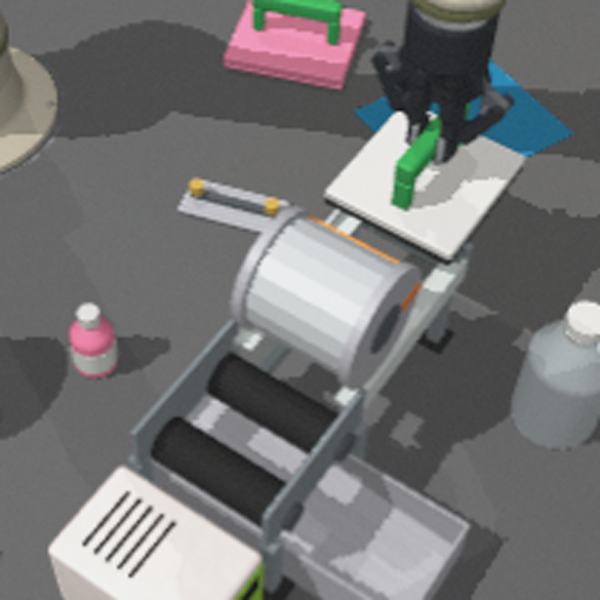

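The crop shows the level plate behind the jar, which sits square on the rails with its port to the rear and up. I'll start a slow push.

Call:
carry_out --deltas '[[[0,-1,0,0,0],[0,-1,0,0,0],[0,-0.8,0,0,0],[0,-0.4,0,0,0],[0,-0.4,0,0,0],[0,-0.3,0,0,0],[0,-0.3,0,0,0],[0,-0.3,0,0,0],[0,-0.3,0,0,0],[0,-0.3,0,0,0]]]'

```text
clock: 9.0
ee_pos: [0.5671, 0.1071, 0.2062]
tool_rot: [-0.0, 0.655, 0.756, -0.0]
wrist_force: [0.1, 0.3, -3.0]
width: 0.0186
finger_force: 78.7
```

```bash
cat >> h.py <<'E'
def jarlook(names=("scene","top"),save=None):
    print("tcp mill",tomill(pose()).round(4),pose()[2:].round(4))
    for n in names:
        im,D,c=snap(n,save and save+n); P=cloud(c,D); z=P[...,2]; M=tomill(P); h=cv2.cvtColor(im,cv2.COLOR_BGR2HSV).astype(int)
        j=(z>.195)&(z<.24)&(M[...,0]>-.19)&(M[...,0]<.08)&(abs(M[...,1])<.075)&~((h[...,0]>50)&(h[...,0]<80)&(h[...,1]>100))
        if j.sum()>20: r=cv2.minAreaRect(np.float32(M[j]*1000)); print(n,"jar",np.round(r[0],1),np.round(r[1],1),round(r[2],1),"ztop",np.percentile(z[j],98).round(4))
        o=(h[...,0]<18)&(h[...,1]>130)&(h[...,2]>90)&(z>.09)&(M[...,0]>-.2)&(M[...,0]<.08)&(abs(M[...,1])<.075)
        if o.sum()>5: q=np.c_[M,z[...,None]][o]; print(" orange",o.sum(),"x,y,z pct10/50/90",np.percentile(q,[10,50,90],axis=0).round(3).tolist())
E
python3 -c "
from h import *
jarlook()"
```

```text
tcp mill [-0.2341 -0.0005] [ 0.2062 98.1632]
scene jar [-118.3    0.4] [143.2 122.3] 0.5 ztop 0.2318
 orange 48 x,y,z pct10/50/90 [[-0.148, -0.04, 0.182], [-0.141, 0.012, 0.212], [-0.138, 0.06, 0.214]]
top jar [-96.2  -0.2] [107.5 121.7] 0.1 ztop 0.2336
 orange 14 x,y,z pct10/50/90 [[-0.149, -0.067, 0.191], [-0.138, 0.042, 0.214], [-0.135, 0.05, 0.659]]
```

Call:
carry_out --deltas '[[[0,-0.4,0,0,0],[0,-0.4,0,0,0],[0,-0.4,0,0,0],[0,-0.4,0,0,0],[0,-0.4,0,0,0],[0,-0.4,0,0,0],[0,-0.4,0,0,0],[0,-0.4,0,0,0],[0,-0.4,0,0,0],[0,-0.4,0,0,0]]]'

```text
clock: 10.1
ee_pos: [0.5729, 0.0674, 0.2062]
tool_rot: [-0.0, 0.655, 0.756, -0.0]
wrist_force: [-0.3, -1.0, -2.8]
width: 0.0189
finger_force: 78.7
```

```bash
python3 -c "
from h import *
jarlook()"
```

```text
tcp mill [-0.1939 -0.0005] [ 0.2062 98.147 ]
scene jar [-96.    0.6] [122.7 187.6] 89.7 ztop 0.2323
 orange 134 x,y,z pct10/50/90 [[-0.109, -0.04, 0.197], [-0.067, 0.003, 0.227], [-0.063, 0.046, 0.229]]
top jar [-49.4  -0.3] [121.1 107.3] 89.8 ztop 0.2327
 orange 56 x,y,z pct10/50/90 [[-0.056, -0.016, 0.122], [-0.054, 0.019, 0.224], [-0.049, 0.049, 0.231]]
```

Call:
carry_out --deltas '[[[0,-0.3,0,0,0],[0,-0.3,0,0,0],[0,-0.3,0,0,0],[0,-0.3,0,0,0],[0,-0.3,0,0,0],[0,-0.3,0,0,0],[0,-0.2,0,0,0],[0,0,0,0,0],[0,0,0,0,0],[0,0,0,0,0]]]'

```text
clock: 11.2
ee_pos: [0.5756, 0.048, 0.2062]
tool_rot: [-0.0, 0.655, 0.756, -0.0]
wrist_force: [0.1, -0.4, -2.3]
width: 0.0194
finger_force: 78.8
```

```bash
python3 -c "
from h import *
jarlook()"
```

```text
tcp mill [-0.1743 -0.0005] [ 0.2062 98.159 ]
scene jar [-80.7   0.6] [210.3 122.1] 0.2 ztop 0.233
 orange 186 x,y,z pct10/50/90 [[-0.073, -0.04, 0.208], [-0.022, 0.002, 0.226], [-0.017, 0.043, 0.228]]
top jar [-22.1  -0.8] [108.9 122.4] 1.1 ztop 0.2331
 orange 94 x,y,z pct10/50/90 [[-0.062, -0.035, 0.154], [-0.009, 0.019, 0.222], [-0.003, 0.048, 0.229]]
```

Call:
carry_out --deltas '[[[0,0,0,0,0],[0,0,0,0,0],[0,0,0,0,0],[0,0,0,0,0],[0,0,0,0,0]]]'

```text
clock: 11.8
ee_pos: [0.5756, 0.0479, 0.2062]
tool_rot: [-0.0, 0.655, 0.756, -0.0]
wrist_force: [0.4, -0.6, -3.4]
width: 0.0187
finger_force: 78.8
```

```bash
python3 -c "
from h import *
jarlook(save='a')
im=cv2.imread('pics/ascene.png'); cv2.imwrite('pics/s2.png',cv2.resize(im[120:330,190:400],(600,600),interpolation=cv2.INTER_CUBIC))"
```

```text
tcp mill [-0.1743 -0.0005] [ 0.2062 98.1525]
scene jar [-68.6  -0.3] [237.6 123.2] 0.4 ztop 0.2335
 orange 247 x,y,z pct10/50/90 [[-0.018, -0.041, 0.2], [0.015, 0.003, 0.205], [0.039, 0.044, 0.216]]
top jar [ 2.5 -0.4] [ 97.4 123.8] 1.1 ztop 0.2245
 orange 148 x,y,z pct10/50/90 [[-0.016, -0.046, 0.202], [-0.011, -0.004, 0.211], [0.041, 0.039, 0.218]]
```

View pics/s2.png

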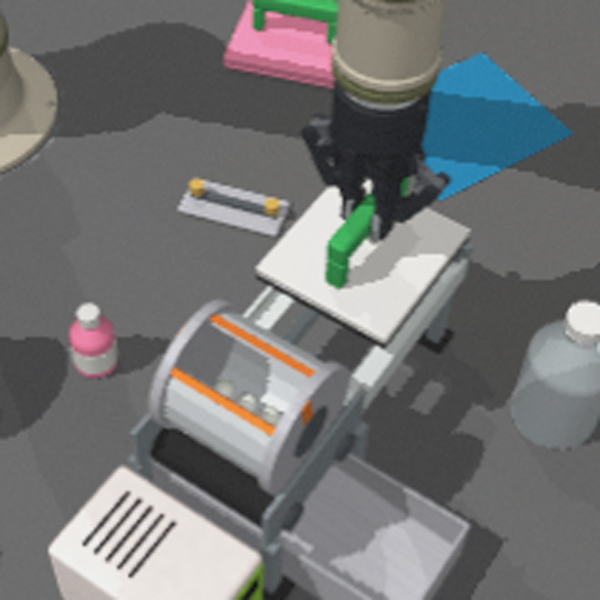

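The crop shows the jar seated in the cradle, with its port about 17° past the top on the far side and the balls inside. I'll lift, go over the jar and come down with the sole for the first stroke.

Call:
carry_out --deltas '[[[0,0,0,-1.9,0],[0,0,0,-1.9,0],[0,0,0,-1.9,0],[0,0,0,-1.7,0],[0,-2.2,0,0,0],[0,-2.2,0,0,0],[0,-2.2,0,0,0],[0,-2.2,0,0,0],[0,-2.2,0,0,0],[0,-1.9,0,0,0]]]' --squeeze 110

```text
clock: 12.9
ee_pos: [0.5939, -0.0811, 0.2802]
tool_rot: [0.0, 0.655, 0.755, -0.0]
wrist_force: [0.8, 0.0, -3.0]
width: 0.018
finger_force: 110.1
```

Call:
carry_out --deltas '[[[0,0,0,0.4,0],[0,0,0,0.4,0],[0,0,0,0.3,0],[0,0,0,0.1,0],[0,0,0,0,0],[0,0,0,0,0]]]'

```text
clock: 13.5
ee_pos: [0.594, -0.0792, 0.2684]
tool_rot: [0.0, 0.655, 0.756, 0.0]
wrist_force: [0.1, -0.1, -2.7]
width: 0.0184
finger_force: 110.1
```

Call:
carry_out --deltas '[[[0,0,0,0.1,0],[0,0,0,0.1,0],[0,0,0,0,0]]]'

```text
clock: 13.8
ee_pos: [0.5939, -0.0798, 0.2661]
tool_rot: [-0.0, 0.655, 0.756, -0.0]
wrist_force: [-0.3, 0.3, -3.5]
width: 0.0185
finger_force: 110.1
```

Call:
carry_out --deltas '[[[0,0,0,0.1,0],[0,0,0,0,0],[0,0,0,0,0]]]'

```text
clock: 14.1
ee_pos: [0.5939, -0.0797, 0.2652]
tool_rot: [-0.0, 0.655, 0.756, -0.0]
wrist_force: [0.5, 0.5, -2.9]
width: 0.0184
finger_force: 110.1
```

Call:
carry_out --deltas '[[[0,0,0,0.1,0],[0,0,0,0,0],[0,0,0,0,0]]]'

```text
clock: 14.4
ee_pos: [0.5941, -0.0797, 0.2647]
tool_rot: [0.0, 0.655, 0.756, 0.0]
wrist_force: [-2.0, 0.4, 3.5]
width: 0.0183
finger_force: 111.1
```

Call:
carry_out --deltas '[[[0,-0.4,0,0,0],[0,-0.6,0,0,0],[0,-0.6,0,0,0],[0,-0.6,0,0,0],[0,-0.6,0,0,0]]]'

```text
clock: 14.9
ee_pos: [0.5982, -0.1076, 0.2649]
tool_rot: [0.0, 0.655, 0.756, 0.0]
wrist_force: [-2.3, 0.9, 5.8]
width: 0.0184
finger_force: 111.4
```

```bash
python3 -c "
from h import *
jarlook(('scene',))"
```

```text
tcp mill [-0.0171 -0.0004] [ 0.2649 98.1584]
scene jar [-19.9   1.1] [151.6 135.6] 0.1 ztop 0.2399
 orange 120 x,y,z pct10/50/90 [[0.042, -0.039, 0.177], [0.052, 0.007, 0.181], [0.053, 0.061, 0.19]]
```

Call:
carry_out --deltas '[[[0,-0.6,0,-0.03,0],[0,-0.6,0,0,0],[0,-0.6,0,0,0],[0,-0.6,0,0,0],[0,-0.6,0,0,0]]]'

```text
clock: 15.45
ee_pos: [0.6025, -0.1375, 0.2649]
tool_rot: [0.0, 0.655, 0.756, 0.0]
wrist_force: [-1.6, 2.1, 5.0]
width: 0.0183
finger_force: 111.0
```

Call:
carry_out --deltas '[[[0,-0.6,0,0,0],[0,-0.6,0,0,0],[0,-0.6,0,0,0],[0,-0.6,0,0,0],[0,-0.6,0,0,0],[0,-0.4,0,0,0],[0,0,0,0,0]]]'

```text
clock: 16.15
ee_pos: [0.6074, -0.1722, 0.2647]
tool_rot: [0.001, 0.655, 0.755, -0.0]
wrist_force: [0.2, -0.5, 6.7]
width: 0.0188
finger_force: 111.3
```

Call:
carry_out --deltas '[[[0,0,0,-0.5,0],[0,0,0,-0.5,0],[0,0,0,0,0]]]'

```text
clock: 16.45
ee_pos: [0.6071, -0.171, 0.2748]
tool_rot: [0.0, 0.655, 0.756, -0.0]
wrist_force: [-0.4, 0.4, -2.3]
width: 0.0182
finger_force: 110.0
```

```bash
python3 -c "
from h import *
jarlook(save='b')"
```

```text
tcp mill [ 0.0469 -0.0006] [ 0.2748 98.1535]
scene jar [15.  63.3] [ 10.9 128.3] 89.5 ztop 0.2395
 orange 17 x,y,z pct10/50/90 [[0.034, 0.06, 0.152], [0.043, 0.061, 0.156], [0.053, 0.062, 0.159]]
top jar [12.8 -4.1] [112.6 128.6] 0.1 ztop 0.239
 orange 12 x,y,z pct10/50/90 [[0.032, -0.062, 0.15], [0.04, -0.061, 0.158], [0.052, -0.06, 0.164]]
```

Call:
carry_out --deltas '[[[0,1.9,0,0,0],[0,1.9,0,0,0],[0,1.9,0,0,0],[0,1.9,0,0,0],[0,1.9,0,0,0],[0,0,0,0.4,0],[0,0,0,0.4,0],[0,0,0,0.1,0],[0,0,0,0.07,0],[0,0,0,0,0]]]'

```text
clock: 17.55
ee_pos: [0.5934, -0.0774, 0.2649]
tool_rot: [-0.0, 0.655, 0.755, -0.0]
wrist_force: [-1.5, 0.9, -0.4]
width: 0.0184
finger_force: 110.4
```

Call:
carry_out --deltas '[[[0,0,0,0.04,0],[0,-0.4,0,0,0],[0,-0.6,0,0,0],[0,-0.6,0,0,0],[0,-0.6,0,0,0],[0,-0.6,0,0,0],[0,-0.6,0,0,0],[0,-0.6,0,0,0]]]'

```text
clock: 18.35
ee_pos: [0.5993, -0.1172, 0.2649]
tool_rot: [0.0, 0.655, 0.755, -0.0]
wrist_force: [-3.6, 1.6, 7.6]
width: 0.0182
finger_force: 111.4
```

```bash
python3 -c "
from h import *
jarlook()"
```

```text
tcp mill [-0.0075 -0.0006] [ 0.2649 98.1259]
scene jar [-10.4   1. ] [136.  151.4] 90.0 ztop 0.2399
 orange 67 x,y,z pct10/50/90 [[0.034, -0.042, 0.112], [0.051, 0.001, 0.143], [0.053, 0.049, 0.146]]
top jar [-34.1  -0.2] [136.2  92.3] 89.9 ztop 0.24
```

Call:
carry_out --deltas '[[[0,-0.4,0,-0.05,0],[0,-0.6,0,0,0],[0,-0.6,0,0,0],[0,-0.6,0,0,0],[0,-0.6,0,0,0],[0,0,0,0,0],[0,0,0,0,0]]]'

```text
clock: 19.15
ee_pos: [0.6035, -0.1449, 0.265]
tool_rot: [0.001, 0.655, 0.755, 0.0]
wrist_force: [1.3, -1.3, 1.7]
width: 0.0183
finger_force: 110.6
```

```bash
python3 -c "
from h import *
jarlook(save='c')
im=cv2.imread('pics/cscene.png'); a=cv2.resize(im[160:370,190:400],(400,400),interpolation=cv2.INTER_CUBIC); im=cv2.imread('pics/ctop.png'); b=cv2.resize(im[115:220,230:370],(400,300),interpolation=cv2.INTER_CUBIC)
cv2.imwrite('pics/c1.png',np.hstack([a,cv2.copyMakeBorder(b,0,100,0,0,0)]))"
```

```text
tcp mill [ 0.0206 -0.0004] [ 0.265  98.1075]
scene jar [10.9  1.5] [138.  135.4] 0.0 ztop 0.2399
top jar [-5.8  0.2] [ 97.6 136. ] 0.1 ztop 0.2399
```

View pics/c1.png

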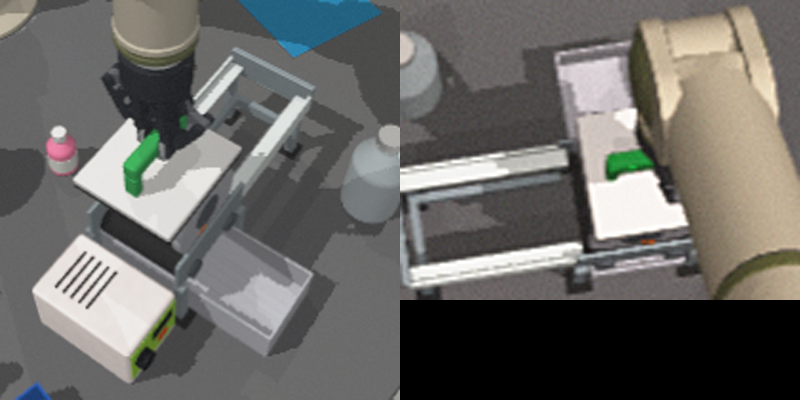

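The crop shows the sole on the jar and no balls in the visible part of the chute yet. I'll turn it the last 16° or so.

Call:
carry_out --deltas '[[[0,-0.5,0,0.01,0],[0,-0.5,0,0,0],[0,-0.4,0,0,0],[0,-0.3,0,0,0],[0,0,0,0,0],[0,0,0,0,0],[0,0,0,0,0]]]'

```text
clock: 19.95
ee_pos: [0.6057, -0.1613, 0.265]
tool_rot: [0.0, 0.655, 0.755, -0.0]
wrist_force: [1.4, -0.1, 2.8]
width: 0.0184
finger_force: 110.8
```

```bash
cat >> h.py <<'E'
def look2(save):
    """end-face bar angle (deg past top, toward +x) and white blobs in the chute"""
    print("tcp mill",tomill(pose()).round(4))
    for n in("scene","top"):
        im,D,c=snap(n,save+n); P=cloud(c,D); z=P[...,2]; M=tomill(P); h=cv2.cvtColor(im,cv2.COLOR_BGR2HSV).astype(int)
        o=(h[...,0]<18)&(h[...,1]>110)&(z>.09)&(z<.22)&(abs(M[...,0])<.07)&(abs(M[...,1])<.075)
        q=np.c_[M,z[...,None]][o]
        if len(q): d=q[:,[0,2]]-[0,.161]; print(n,"orange",len(q),q.mean(0).round(3),"ang",np.degrees(np.arctan2(d[:,0],d[:,1])).round(0)[:30])
        ch=(abs(M[...,0])<.05)&(M[...,1]>.08)&(M[...,1]<.19)&(z<.09); q=np.c_[M,z[...,None]][ch]
        # residual above the sloping floor
        if len(q)>50:
            A=np.c_[q[:,:2],np.ones(len(q))]; w=np.ones(len(q),bool)
            for _ in range(8): k=np.linalg.lstsq(A[w],q[w,2],rcond=None)[0]; e=q[:,2]-A@k; w=e<.004
            u=e>.009; print(n,"chute px",len(q),"raised",u.sum(),"z floor end",(k@[0,.19,1]).round(3)); 
            m=np.zeros(z.shape,np.uint8); m[ch]=u*1; N,l,s,cc=cv2.connectedComponentsWithStats(m); print([(s[i,4],cc[i].round(0).tolist()) for i in range(1,N) if s[i,4]>4])
E
python3 -c "
from h import *
look2('d')"
```

```text
tcp mill [ 0.0371 -0.0006]
scene orange 6 [0.003 0.061 0.136] ang [-172.  155.  176.  162.  176.  171.]
scene chute px 1296 raised 196 z floor end 0.012
[(np.int32(188), [323.0, 321.0])]
top orange 7 [ 0.002 -0.061  0.133] ang [-163.  174.  163. -178. -179.  174.  170.]
top chute px 559 raised 141 z floor end 0.009
[(np.int32(90), [305.0, 143.0]), (np.int32(5), [312.0, 137.0]), (np.int32(5), [287.0, 147.0])]
```

```bash
python3 -c "
import cv2,numpy as np
a=cv2.resize(cv2.imread('pics/dscene.png')[240:360,260:380],(400,400),interpolation=cv2.INTER_CUBIC);b=cv2.resize(cv2.imread('pics/dtop.png')[120:220,260:360],(400,400),interpolation=cv2.INTER_CUBIC)
cv2.imwrite('pics/d1.png',np.hstack([a,b]))"
```

```text
(no output)
```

View pics/d1.png

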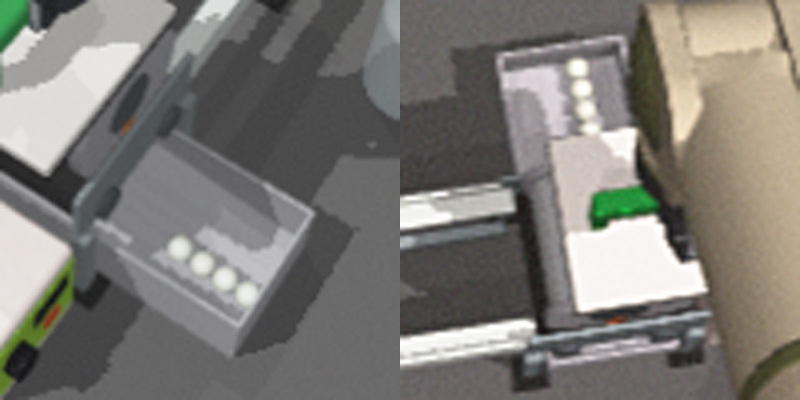

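All four balls lie in the chute: left crop (180,248) to (247,293), right crop (577,66) to (590,130). The port bar reads about 175–180°, so I'll add a small nudge and lift off to check it.

Call:
carry_out --deltas '[[[0,-0.2,0,0.0,0],[0,-0.1,0,0,0],[0,0,0,0,0],[0,0,0,-0.3,0],[0,0,0,-1,0],[0,0,0,-1,0],[0,0,0,0,0]]]'

```text
clock: 20.75
ee_pos: [0.6066, -0.164, 0.2897]
tool_rot: [0.001, 0.655, 0.756, 0.0]
wrist_force: [0.0, 0.1, -2.3]
width: 0.0183
finger_force: 110.1
```

```bash
python3 -c "
from h import *
look2('e')
for n in('scene','top'):
    im=cv2.imread('pics/e%s.png'%n);D=np.load('pics/e%s.npy'%n);P=cloud(cam(n),D);z=P[...,2];M=tomill(P);h=cv2.cvtColor(im,cv2.COLOR_BGR2HSV).astype(int)
    j=(z>.2)&(z<.224)&(abs(M[...,0])<.06)&(abs(M[...,1])<.07)&(h[...,1]<60); q=np.c_[M,z[...,None]][j]
    f=q[(abs(abs(q[:,1])-.055)<.004)]; A=np.c_[2*f[:,0],2*f[:,2],np.ones(len(f))]; 
    s=np.linalg.lstsq(A,f[:,0]**2+f[:,2]**2,rcond=None)[0] if len(f)>8 else None; print(n,len(f),'axis fit',s)
"
```

```text
tcp mill [ 0.0399 -0.0001]
scene orange 5 [0.003 0.061 0.137] ang [-172.  156.  172.  165.  176.]
scene chute px 1304 raised 200 z floor end 0.012
[(np.int32(189), [323.0, 321.0])]
top orange 7 [-0.    -0.061  0.134] ang [-176.  174.  165. -170. -173.  180.  175.]
top chute px 529 raised 121 z floor end 0.01
[(np.int32(80), [305.0, 142.0])]
scene 16 axis fit [-0.00090991  0.16135507 -0.0224352 ]
top 19 axis fit [-0.03657691  0.20869121 -0.04486266]
```

```bash
python3 -c "
from h import *
n0=np.array([-np.sin(MY),np.cos(MY),0])
for n,y in(('scene',.0605),('top',-.0605)):
    im=cv2.imread('pics/e%s.png'%n);c=cam(n);h=cv2.cvtColor(im,cv2.COLOR_BGR2HSV).astype(int)
    v,u=np.mgrid[:420,:560];uv=np.c_[u.ravel(),v.ravel()];r=rays(c,uv);p0=np.r_[mill(0,y),0]
    X=c[3]+r*(((p0-c[3])@n0)/(r@n0))[:,None]; M=tomill(X);z=X[:,2]
    H=h.reshape(-1,3); m=(abs(M[:,0])<.045)&(z>.1)&(z<.17)&((H[:,0]<18)&(H[:,1]>80))
    w=(im.reshape(-1,3)[m,2].astype(float)-im.reshape(-1,3)[m,0]).clip(0); print(n,np.c_[M[m,0]*1e3,z[m]*1e3,w].round(0).tolist(),'centroid',(M[m,0]*w).sum()/w.sum(),(z[m]*w).sum()/w.sum())
    # hub hole: dark pixels near axis
    g=cv2.cvtColor(im,cv2.COLOR_BGR2GRAY).ravel(); k=(abs(M[:,0])<.035)&(abs(z-.165)<.03)&(g<80); print('hub',k.sum(),M[k,0].mean(),z[k].mean())
"
python3 - <<'E'
import sys; sys.path.insert(0,'.')
E
```

```text
scene [[1.0, 139.0, 39.0], [-4.0, 133.0, 65.0], [5.0, 141.0, 45.0], [1.0, 134.0, 74.0], [5.0, 136.0, 74.0], [0.0, 129.0, 67.0]] centroid 0.0012132893115781981 0.13469439230127264
hub 87 0.0011937855418890494 0.16336991170681348
top [[-1.0, 142.0, 38.0], [2.0, 139.0, 97.0], [6.0, 136.0, 88.0], [-7.0, 128.0, 53.0], [-3.0, 125.0, 111.0], [1.0, 121.0, 104.0], [4.0, 118.0, 63.0]] centroid 0.0006526780874625172 0.12897224959371437
hub 27 0.001897764649869908 0.1610672083046687
```

The port faces straight down to within about 2° in both views. I'll take the pusher back to its mat.

```bash
python3 - <<'E'
from h import *
p=pose(); print(p)
plan([(p[0],p[1],.3,98.2,1),(.448,.399,.28,80,19),(.448,.399,.06,80,10),(.448,.399,.048,80,4)],0,p)
E
```

```text
[ 0.60599448 -0.16399453  0.28828049 98.14544894]
[[0,0.0,0.0,-1.2,-0.1],[0,3.1,-0.4,0.1,1.0],[0,3.0,-0.4,0.1,0.9],[0,3.0,-0.5,0.1,1.0],[0,3.1,-0.6,0.1,0.9],[0,3.0,-0.6,0.1,1.0],[0,3.0,-0.7,0.1,1.0],[0,3.0,-0.7,0.1,0.9],[0,3.0,-0.7,0.2,1.0],[0,2.9,-0.8,0.1,0.9]]
[[0,3.0,-0.9,0.1,1.0],[0,2.9,-0.9,0.1,1.0],[0,3.0,-0.9,0.1,0.9],[0,2.9,-1.0,0.1,1.0],[0,2.9,-1.1,0.1,0.9],[0,2.8,-1.1,0.1,1.0],[0,2.9,-1.1,0.1,1.0],[0,2.8,-1.2,0.1,0.9],[0,2.9,-1.2,0.1,1.0],[0,2.8,-1.3,0.1,0.9]]
[[0,0.0,0.0,2.2,0.0],[0,0.0,0.0,2.2,0.0],[0,0.0,0.0,2.2,0.0],[0,0.0,0.0,2.2,0.0],[0,0.0,0.0,2.2,0.0],[0,0.0,0.0,2.2,0.0],[0,0.0,0.0,2.2,0.0],[0,0.0,0.0,2.2,0.0],[0,0.0,0.0,2.2,0.0],[0,0.0,0.0,2.2,0.0]]
[[0,0.0,0.0,0.3,0.0],[0,0.0,0.0,0.3,0.0],[0,0.0,0.0,0.3,0.0],[0,0.0,0.0,0.3,0.0]]
end [4.48300e-01 3.99400e-01 4.83000e-02 8.00454e+01]
```

Call:
carry_out --deltas '[[[0,0.0,0.0,-1.2,-0.1],[0,3.1,-0.4,0.1,1.0],[0,3.0,-0.4,0.1,0.9],[0,3.0,-0.5,0.1,1.0],[0,3.1,-0.6,0.1,0.9],[0,3.0,-0.6,0.1,1.0],[0,3.0,-0.7,0.1,1.0],[0,3.0,-0.7,0.1,0.9],[0,3.0,-0.7,0.2,1.0],[0,2.9,-0.8,0.1,0.9]]]'

```text
clock: 21.85
ee_pos: [0.5308, 0.1037, 0.2904]
tool_rot: [0.0, 0.709, 0.705, 0.0]
wrist_force: [1.1, 0.5, -2.4]
width: 0.0183
finger_force: 110.0
```

Call:
carry_out --deltas '[[[0,3.0,-0.9,0.1,1.0],[0,2.9,-0.9,0.1,1.0],[0,3.0,-0.9,0.1,0.9],[0,2.9,-1.0,0.1,1.0],[0,2.9,-1.1,0.1,0.9],[0,2.8,-1.1,0.1,1.0],[0,2.9,-1.1,0.1,1.0],[0,2.8,-1.2,0.1,0.9],[0,2.9,-1.2,0.1,1.0],[0,2.8,-1.3,0.1,0.9]]]'

```text
clock: 22.85
ee_pos: [0.4479, 0.4008, 0.2804]
tool_rot: [0.0, 0.766, 0.643, 0.0]
wrist_force: [0.1, 0.1, -2.7]
width: 0.0183
finger_force: 110.0
```

Call:
carry_out --deltas '[[[0,0,0,2.2,0],[0,0,0,2.2,0],[0,0,0,2.2,0],[0,0,0,2.2,0],[0,0,0,2.2,0],[0,0,0,2.2,0],[0,0,0,2.2,0],[0,0,0,2.2,0],[0,0,0,2.2,0],[0,0,0,1.6,0]]]'

```text
clock: 23.85
ee_pos: [0.4484, 0.3995, 0.065]
tool_rot: [0.0, 0.766, 0.643, -0.0]
wrist_force: [0.9, -0.3, -2.2]
width: 0.0184
finger_force: 110.0
```

Call:
carry_out --deltas '[[[0,0,0,0,0],[0,0,0,0,0],[0,0,0,0.3,0],[0,0,0,0.3,0],[0,0,0,0.3,0],[0,0,0,0,0]]]'

```text
clock: 24.45
ee_pos: [0.4482, 0.3994, 0.0568]
tool_rot: [0.0, 0.766, 0.643, -0.0]
wrist_force: [0.6, 0.6, -2.5]
width: 0.0186
finger_force: 109.8
```

Call:
carry_out --deltas '[[[0,0,0,0.2,0],[0,0,0,0.2,0],[0,0,0,0.2,0],[0,0,0,0.2,0],[0,0,0,0.1,0],[0,0,0,0,0]]]'

```text
clock: 25.05
ee_pos: [0.4481, 0.3994, 0.0476]
tool_rot: [0.0, 0.766, 0.643, -0.0]
wrist_force: [-0.5, 0.1, -3.0]
width: 0.0185
finger_force: 109.8
```

Call:
carry_out --deltas '[[[0,0,0,0.1,0],[0,0,0,0,0]]]'

```text
clock: 25.25
ee_pos: [0.4482, 0.3996, 0.0471]
tool_rot: [0.0, 0.766, 0.643, 0.0]
wrist_force: [-1.8, -0.6, 1.0]
width: 0.0183
finger_force: 110.6
```

Contact made. I'll release, rise straight up and check.

Call:
carry_out --deltas '[[[0.3,0,0,0,0],[0.6,0,0,0,0],[1,0,0,0,0],[1,0,0,0,0],[1,0,0,0,0],[1,0,0,0,0],[1,0,0,0,0]]]'

```text
clock: 25.95
ee_pos: [0.4482, 0.3995, 0.0468]
tool_rot: [-0.0, 0.766, 0.643, -0.0]
wrist_force: [-0.0, 0.9, -0.2]
width: 0.0855
finger_force: 0.0
```

Call:
carry_out --deltas '[[[1,0,0,-1,0],[1,0,0,-2,0],[1,0,0,-2,0],[1,0,0,-3,0],[1,0,0,-3,0],[1,0,0,-3,0],[1,0,0,-3,0],[1,0,0,-3,0],[1,0,0,0,0],[1,0,0,0,0]]]'

```text
clock: 26.95
ee_pos: [0.4483, 0.3995, 0.248]
tool_rot: [0.0, 0.766, 0.643, 0.001]
wrist_force: [-0.1, 0.4, -0.3]
width: 0.0857
finger_force: 0.0
```

```bash
python3 - <<'E'
from h import *
jarlook(); look2('f')
im,D,c=snap("wrist","f_w"); P=cloud(c,D); h=cv2.cvtColor(im,cv2.COLOR_BGR2HSV).astype(int)
w=(h[...,1]<40)&(h[...,2]>110)&(abs(P[...,2]-.021)<.008)&(abs(P[...,0]-.45)<.12)&(abs(P[...,1]-.4)<.12); print("plate",cv2.minAreaRect(np.float32(P[w][:,:2]*1000)),np.percentile(P[w][:,2],[3,50,97]))
a=cv2.imread('pics/fscene.png')[100:380,110:460]; cv2.imwrite('pics/f1.png',cv2.resize(a,(750,600)))
E
```

```text
tcp mill [-0.5404 -0.0764] [ 0.248  80.0468]
scene jar [0.6 0.6] [121.7  99.4] 90.0 ztop 0.2206
top jar [ 1.1 -0.5] [101.4 121.6] 0.0 ztop 0.2243
tcp mill [-0.5399 -0.0769]
scene orange 5 [0.003 0.061 0.137] ang [-172.  158.  173.  162.  176.]
scene chute px 1296 raised 196 z floor end 0.012
[(np.int32(185), [323.0, 321.0])]
top orange 7 [-0.    -0.061  0.134] ang [-169.  174.  167. -168. -175.  180.  175.]
top chute px 643 raised 151 z floor end 0.009
[(np.int32(100), [305.0, 144.0]), (np.int32(5), [286.0, 135.0]), (np.int32(5), [288.0, 152.0])]
plate ((448.4490051269531, 401.626220703125), (148.92434692382812, 135.08961486816406), 80.1794204711914) [0.01931263 0.02088248 0.02233529]
```

View pics/f1.png

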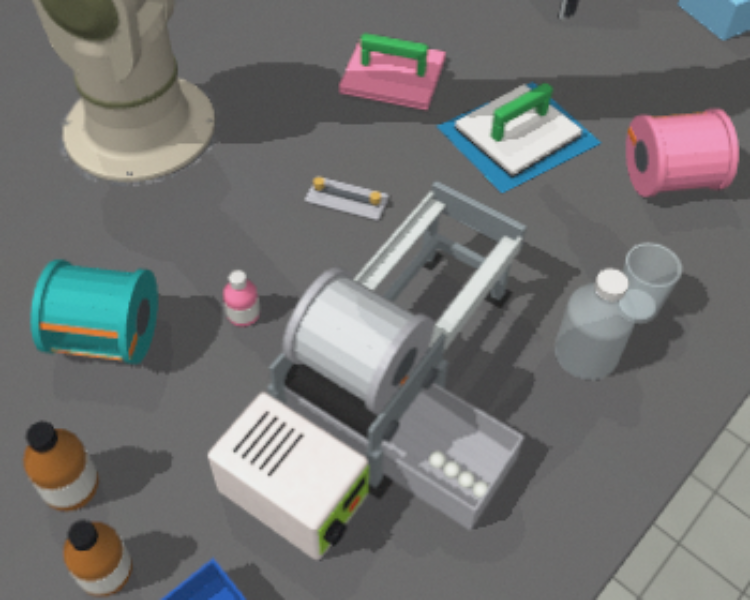

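The view shows the jar in the cradle with its port down, four balls in the chute at (437,460) to (481,490), the pusher flat on its mat, and the other things where they were.

```bash
python3 -c "
from rig import workorder
print(workorder.finish_job())"
```

```text
the job is handed in; nothing more can be done
None
```

The job is handed in, with no verdict returned: the jar rests in the cradle with its port straight down to within about 2°, all four balls are in the chute, the pusher lies flat on its mat and is released, and the glassware, tub and port cover look unmoved; about 27 s were used, and the pressing force briefly reached about 10 N, above the suggested 8 N.

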